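# Start up the sorting rig

## Task

Start up the sorting rig by pressing its controls lightly with the fingertips, in this order: first tip the black rocker on the white box over by pressing down the white pad on its raised end, then press the blue button in, then the green button, each all the way home. They stay where you press them. Do not press the red emergency stop, do not lift, tip or shove the boxes, and leave the loose workpieces, screwdriver and orange block alone.

Things in the scene. Friction and masses are not known exactly. Their poses are not given: they have to be found in the camera images.
- power_box: White control box, body 45 mm high, with a black rocker switch on top. Loose, on the plate (plate top at z = 0.004), 80 x 80 mm in plan, 0.5 to 0.85 kg. Origin: centre of its underside; z up. The rocker's raised end, the one with the white pad, lies towards the box's own +x; the box may be turned any way.
- power (a joint): Rocker switch of the white box, rad: about 0 (up to 0.05) = off, its padded end standing raised by 0.2 rad; 0.4 = on, padded end fully down. Black paddle 72 x 40 x 10 mm that tips about a level pivot across the box's centre, 58 mm above the box's underside. No spring: it stays where it is left. Takes about 3 N on the pad.
- power_top (a point): Middle of the upper face of the rocker's white pad (16 x 34 mm, 6 mm off the paddle), 25 mm from the pivot at the raised end: the spot to press. It starts about 74 mm above the box's underside and goes down about 10 mm in full. The pad is cushioned: it also gives by 1 mm for each 3 N of push (5 mm at most) and springs back.
- air_box: Grey control box, body 60 mm high, with the blue push button in the centre of its top. Loose, on the plate (plate top at z = 0.004), 80 x 80 mm in plan, 0.5 to 0.85 kg. Origin: centre of its underside; z up. 
- air (a joint): Blue push button, m: about 0 (up to 0.0015) = out, 0.010 = fully in. Slides straight down; no spring, it stays where it is left; takes about 3 N. Its cap is cushioned: on top of this value it gives by 1 mm for each 3 N of push (5 mm at most) and springs back.
- air_top (a point): Centre of the upper face of the blue cap (36 mm diameter, standing 17 mm above the box's top when out, 7 mm when in; a 50 mm metal collar, 3 mm high, surrounds its foot).
- start_box: Grey control box, body 55 mm high, with the green push button in the centre of its top. Loose, on the plate (plate top at z = 0.004), 80 x 80 mm in plan, 0.5 to 0.85 kg. Origin: centre of its underside; z up. 
- start (a joint): Green push button, m: about 0 (up to 0.0015) = out, 0.010 = fully in. Slides straight down; no spring, it stays where it is left; takes about 3 N. Its cap is cushioned: on top of this value it gives by 1 mm for each 3 N of push (5 mm at most) and springs back.
- start_top (a point): Centre of the upper face of the green cap (36 mm diameter, standing 17 mm above the box's top when out, 7 mm when in; 50 mm metal collar 3 mm high).
- stop_box: Yellow control box, body 50 mm high, with the red mushroom emergency stop on top. Loose, on the plate (plate top at z = 0.004), 80 x 80 mm in plan, 0.5 to 0.85 kg. Origin: centre of its underside; z up. To be left alone.
- estop (a joint): Red emergency-stop button, m: 0 = out, 0.006 = pressed; sprung, starts to move at 3 N. Must stay out.
- estop_top (a point): Centre of the top of the red mushroom (40 mm diameter), 75 mm above the box's underside.
- puck_brass: Brass workpiece, loose, a disc 40 mm across and 25 mm high. Origin: centre of its underside. To be left alone.
- puck_black: Black plastic workpiece, same size, loose. Origin: centre of its underside. To be left alone.
- puck_steel: Steel workpiece, same size, loose. Origin: centre of its underside. To be left alone.
- screwdriver: Loose screwdriver, 170 mm long, lying flat at the robot's right, about along x; origin near its middle. To be left alone.
- din_block: Loose orange terminal block, 30 x 60 x 35 mm high, at the robot's left. Origin: centre of its underside. To be left alone.

How it is judged:
On the way, in this order (a step that is already met when the one before it is completed fails the run):
1. the rocker is pressed over while the blue and green buttons are still out (value of joint power above 0.28 rad and value of joint each of air, start below 0.0035 m), for 0.1 s.
2. then the blue button is pressed in, the green one still out (value of joint power above 0.28 rad and value of joint air above 0.006 m and value of joint start below 0.0035 m), for 0.1 s.
3. then the green button is pressed in (value of joint power above 0.28 rad and value of joint each of air, start above 0.006 m), for 0.1 s.
At the end, for the whole second after the job is handed in: Rocker beyond 0.28 rad, blue and green buttons in by more than 6 mm (of 10), emergency stop not pressed (under 2 mm), the four boxes upright, at rest and within 30 mm of where they began, the workpieces, screwdriver and orange block within 25 mm of where they began (all of step 3 and value of joint estop below 0.002 m and angle between each of power_box, air_box, start_box, stop_box's own z axis and vertical below 0.1 rad and distance of each of power_box, air_box, start_box, stop_box from where it was at the start of the episode below 0.03 m and linear speed of each of power_box, air_box, start_box, stop_box below 0.02 m/s and distance of each of puck_brass, puck_black, puck_steel, screwdriver, din_block from where it was at the start of the episode below 0.025 m); the robot touches nothing.
It fails at once if the red emergency stop is pressed (more than 2 mm) (value of joint estop above 0.002 m).
It fails at once if a control box is shoved more than 30 mm (distance of any of power_box, air_box, start_box, stop_box from where it was at the start of the episode above 0.03 m).
It fails at once if a control box is tipped (0.25 rad) or lifted (12 mm) (angle between any of power_box, air_box, start_box, stop_box's own z axis and vertical above 0.25 rad or height (world z) of any of power_box, air_box, start_box, stop_box above 0.016 m).
It fails at once if a control box or its control is pressed harder than 25 N (contact force between any of power_box, air_box, start_box, stop_box and the fingers above 25 N or contact force between any of power_box, air_box, start_box, stop_box and the arm above 25 N).
It fails at once if a workpiece, the screwdriver or the orange block is disturbed (moved more than 25 mm) (distance of any of puck_brass, puck_black, puck_steel, screwdriver, din_block from where it was at the start of the episode above 0.025 m).
It also fails if it takes over 64 s, if anything falls off the work surface, if the arm or the gripper's body presses on something with over 40 N, if the wrist force passes 120 N, or if a joint passes its speed limit or range.

## Robot

A 6-joint arm with a two-finger parallel gripper is mounted at the origin on the work surface. World frame = base frame: x ahead of the robot, y to its left, z up, the work surface at z = 0. Lengths are in m, angles in rad, forces in N, time in s.
With the tool pointing down it reaches from about 0.35 to 0.95 m from the base axis. Payload 17.4 kg.
Tool frame: the origin (TCP) lies on the centre line of the jaws, within the pads' length; the fingertips stand 25 mm ahead of it and the grasp point (between the pads) lies 6 mm ahead of it (tcp_to_tips is the distance from the TCP to the fingertips, in m); z points along the fingers, y is the line along which they close (so a half turn about z gives the same grasp; the last joint's range is limited). The gripper opens to 93 mm and grips with 3 to 60 N. Pads are 15 mm wide; open, the fingers measure 128 mm over their backs; the gripper's body (75 mm by 188 mm) begins 65 mm behind the grasp point.
Start: joints at [1.076, 0.116, 1.442, -0, 1.584, -0.038], TCP at [0.298, 0.606, 0.244] pointing down, gripper open.
Joint ranges: [-2.83, 2.83], [-0.83, 2.19], [0.07, 2.5], [-1.14, 4.28], [0.01, 3], [-2.97, 2.97]. Speed limits (rad/s): [1.89, 1.89, 2.22, 3.14, 3.14, 3.14].

## Interface

Orientations are given as a rotation vector (axis times angle).
In Python, from bench import get_state, capture, close_job, spot_in, outline_of, pinpoint, tcp_to_tips gives the robot as it stands.
- The arm moves only by the shell command python3 -m inch 'ROWS'. ROWS is JSON, a list of rows, each an object with "offset": the shift along the tool's x, y, z in m, a list of three; "delta_rot": the turn, a rotation vector about the tool's x, y, z in rad, a list of three; "fingers": the gripper's target within -1 to 1 (fully open at 1, half-way at 0, shut at -1). In form: [{"offset": [tx, ty, tz], "delta_rot": [rx, ry, rz], "fingers": fingers}, ...]. A call has 1 to 12 rows; each row shifts and turns the commanded pose from where the row before left it, along the tool's axes as they then stand; what a row does not reach is not made up. A row lasts 1/8 s, in which the tool goes at most 62.5 mm and 10.7 degrees, less where a joint would pass 70% of its speed; a pose out of reach is approached as far as the arm can. A call is refused whole if a number of a shift passes 0.0625 or a number of a turn 0.188, either way. A call with a gripper value outside its range is refused whole. The fingers move at their own pace and stop on an object; the grip force is fixed at half the most. Time passes only in rows, so rows that do not move let the fingers close. It gives the time, the measured TCP pose, the force, the opening and the grip force at its end, in the units of the state.
- get_state(): the state, without advancing time (a new reading comes with each control period).
- capture(name): name is "scene" or "top"; returns a dict with "frame" (480x640x3 uint8, red, green, blue), "range_z" (480x640 float32, m along the optical axis (not along the pixel's ray), 0 where there is no reading), "camera_matrix" (3x3 intrinsics, pixels), "dist_coeffs" ([k1, k2, p1, p2, k3] as OpenCV has them; the pictures are not rectified), "rvec" (rotation vector, rad) and "tvec" (3), from world to camera coordinates, as OpenCV has them. Camera axes: x right, y down, z forward; pixel columns grow to the right and rows downward; lengths in m; the calibration is good to about 2 mm. A picture is of the moment at which its call begins.
- close_job(): hands the job in; it is judged then, once.
Trained networks look in the newest picture that a camera, given by its name, has taken for a name from the list of things; names that differ only in an ending like _2 or _b are one class to them, and where a whole thing is asked for, a point or a joint stands for the part that bears it (a point fixed in the world has none). Each returns a list of dicts, best first, with "score" (0 to 1); they miss things now and then, are a little off and sometimes report something else, mostly with a low value. They report only what shows in the picture. A call takes as long as a camera call.
- spot_in(target, camera): "extent" ([left, top, right, bottom] in pixels, round what is visible of it).
- outline_of(target, camera): "pixels" (480x640 bool, what is visible of it) and "extent" ([left, top, right, bottom] in pixels, round what is visible of it).
- pinpoint(target, camera): "pixel" ([column, row] in pixels: a listed point, or the origin of a listed thing).
The state is a dict: "t": time; "joints": joint angles; "joint_vel": joint speeds; "joint_efforts": joint torques, N m; "eef_pos": TCP position; "eef_rot": TCP orientation; "wrist_force": force on the tool from outside, world axes, zero at the start; "moment": the same for the moment, N m; "opening": finger opening in m; "finger_force": force on a finger pad.
Only numpy, scipy, OpenCV 4.12 (cv2) and the standard library are available. Lean on these libraries where they do the work, as an engineer would, in place of code of your own. Each camera call takes 0.05 s, during which the arm holds its last target. There are 200 camera calls.

## Working session

There is one attempt and no reset: what is moved stays moved. The work goes in short steps, Python scripts to look and compute and a shell command to move; the robot and the scene stay as the last step left them, time stands still between calls to the robot, and variables do not carry over. Pictures are saved under pics/ and viewed, at most 10 in all, crops included, and the job is handed in when it is done.

```bash
mkdir -p pics; cat > h.py <<'E'
import numpy as np, cv2
from bench import *
def ray(c,px):
    K,d=c["camera_matrix"],c["dist_coeffs"]
    R=cv2.Rodrigues(np.array(c["rvec"],float))[0];t=np.array(c["tvec"],float)
    u=cv2.undistortPoints(np.array([[px]],float),np.array(K,float),np.array(d,float))[0,0]
    return -R.T@t, R.T@np.array([u[0],u[1],1.]),R,t
def at_z(c,px,z):
    o,v,_,_=ray(c,px); return o+v*(z-o[2])/v[2]
def by_depth(c,px):
    o,v,_,_=ray(c,px); x,y=int(round(px[0])),int(round(px[1]))
    p=c["range_z"][max(0,y-2):y+3,max(0,x-2):x+3]; p=p[p>0]
    return o+v*np.median(p) if len(p) else None
E
python3 - <<'E'
from h import *
np.set_printoptions(precision=4,suppress=True)
s=get_state(); print(s["t"],s["eef_pos"],s["eef_rot"],s["opening"],tcp_to_tips)
for n in("top","scene"):
    c=capture(n); cv2.imwrite(f"pics/{n}0.png",c["frame"][:,:,::-1])
    for k in["power_top","power_box","air_top","start_top","estop_top","stop_box","puck_brass","puck_black","puck_steel","din_block","screwdriver"]:
        for r in pinpoint(k,n)[:2]: print(n,k,round(r["score"],2),np.round(r["pixel"],1),by_depth(c,r["pixel"]))
E
```

```text
0.0 [0.2977 0.6056 0.2429] [-0.7113 -3.0597  0.0018] 0.09279797464293431 0.025
top power_top 0.66 [286.4 234.8] [0.5776 0.0778 0.0768]
top power_box 0.65 [286.4 247.8] [0.547  0.0782 0.0651]
top power_box 0.16 [357.  260.6] [ 0.5144 -0.0935  0.0815]
top air_top 0.45 [356. 258.] [ 0.5209 -0.0913  0.079 ]
top start_top 0.59 [216.6 269.9] [0.4914 0.2479 0.0753]
top estop_top 0.48 [425.4 251.5] [ 0.5368 -0.2606  0.0786]
top stop_box 0.62 [421.3 255.4] [ 0.5279 -0.2516  0.0715]
top puck_brass 0.6 [384.1 191.7] [ 0.6943 -0.1665  0.0285]
top puck_brass 0.55 [329.5 203.5] [ 0.6634 -0.0277  0.0296]
top puck_steel 0.73 [328.3 200.3] [ 0.6716 -0.0247  0.0297]
top puck_steel 0.26 [423.2 255.1] [ 0.5283 -0.2556  0.0756]
top din_block 0.85 [158.5 279.7] [0.4682 0.4024 0.0398]
top screwdriver 0.9 [468.3 267.2] [ 0.5026 -0.3802  0.0198]
scene power_top 0.64 [333.2 229.2] [0.5794 0.0763 0.0767]
scene power_box 0.75 [324.2 242.3] [0.5831 0.0558 0.0452]
scene air_top 0.48 [249.9 227.2] [ 0.521  -0.0901  0.0798]
scene start_top 0.58 [389.2 183.3] [0.4848 0.252  0.0735]
scene estop_top 0.49 [165.8 260.4] [ 0.5513 -0.2709  0.0767]
scene estop_top 0.2 [114.1 280. ] [ 0.5106 -0.39    0.0069]
scene stop_box 0.82 [175.  276.6] [ 0.5779 -0.2617  0.0522]
scene puck_brass 0.89 [235.9 331.8] [ 0.7223 -0.1733  0.0247]
scene puck_brass 0.29 [386.  206.6] [0.5263 0.229  0.0436]
scene puck_black 0.74 [409.1 262.2] [0.672  0.2204 0.0166]
scene puck_black 0.16 [165.2 257. ] [ 0.543  -0.2708  0.0775]
scene puck_steel 0.83 [302.2 298. ] [ 0.6917 -0.0301  0.0272]
scene din_block 0.77 [441.9 190.2] [0.49   0.405  0.0097]
scene din_block 0.65 [300.9 302.2] [ 0.6944 -0.0338  0.0174]
scene screwdriver 0.71 [116.5 279.6] [ 0.5097 -0.3856  0.0052]
```

View pics/top0.png

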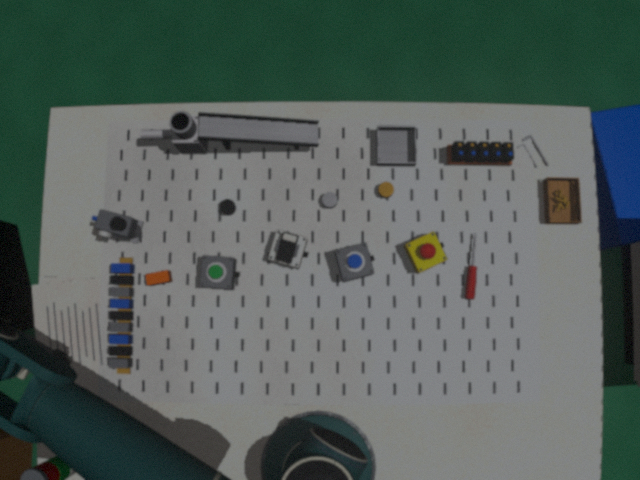

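View pics/scene0.png

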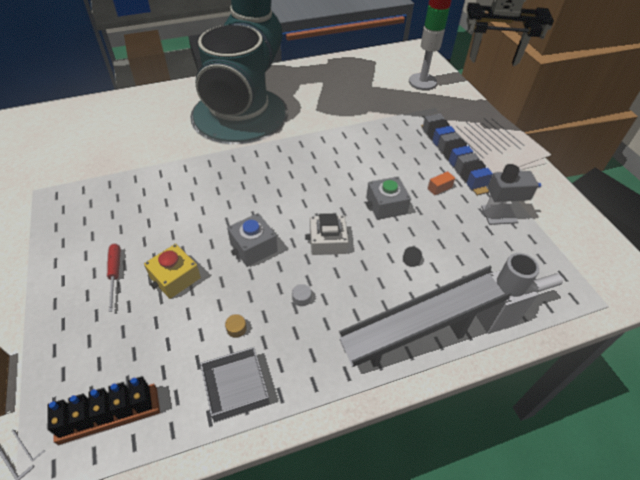

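The top view shows green at (216,271), the rocker at (287,249), blue at (354,261) and red at (427,251). The pad isn't resolved at this size, so I'll enlarge that part.

```bash
python3 - <<'E'
from h import *
np.set_printoptions(precision=4,suppress=True)
a=cv2.imread("pics/top0.png")[225:275,260:315]; b=cv2.imread("pics/scene0.png")[205:260,302:357]
cv2.imwrite("pics/crop.png",np.hstack([cv2.resize(a,(400,400),interpolation=cv2.INTER_CUBIC),cv2.resize(b,(400,400),interpolation=cv2.INTER_CUBIC)]))
for n in("top","scene"):
    c=capture(n)
    for k,col,z in(("air","b",.081),("start","g",.076)):
        x0,y0,x1,y1={"top":{"air":(335,245,375,280),"start":(200,255,235,288)},"scene":{"air":(235,212,270,240),"start":(375,172,405,200)}}[n][k]
        f=c["frame"][y0:y1,x0:x1].astype(int)
        m=(f[...,2]-f[...,0]>50) if k=="air" else (f[...,1]-f[...,0]>40)
        ys,xs=np.nonzero(m); px=((xs.min()+xs.max())/2+x0,(ys.min()+ys.max())/2+y0); pm=(xs.mean()+x0,ys.mean()+y0)
        print(n,k,m.sum(),px,pm,at_z(c,pm,z),by_depth(c,pm))
    if n=="top":
        R=c["range_z"]
        for y in range(230,268,2):
            print(y,[int(round(1000*by_depth(c,(x,y))[2])) for x in range(266,310,3)])
E
```

```text
top air 139 (np.float64(354.5), np.float64(261.0)) (np.float64(354.38129496402877), np.float64(260.8345323741007)) [ 0.5138 -0.0872  0.081 ] [ 0.5139 -0.0873  0.0801]
top start 124 (np.float64(215.0), np.float64(271.5)) (np.float64(215.16129032258064), np.float64(271.4193548387097)) [0.4876 0.2513 0.076 ] [0.4876 0.2513 0.0757]
230 [4, 4, 3, 5, 47, 43, 5, 4, 3, 3, 5, 2, 3, 4, 4]
232 [4, 3, 3, 8, 49, 50, 54, 47, 6, 5, 5, 3, 4, 4, 3]
234 [3, 4, 4, 46, 48, 52, 75, 76, 71, 55, 9, 6, 4, 4, 4]
236 [3, 4, 5, 46, 48, 56, 78, 78, 76, 76, 70, 49, 42, 5, 4]
238 [4, 4, 5, 47, 49, 66, 75, 76, 79, 79, 74, 52, 47, 44, 5]
240 [4, 5, 6, 48, 51, 66, 71, 74, 76, 78, 73, 48, 48, 46, 5]
242 [4, 5, 7, 50, 60, 66, 69, 70, 70, 74, 68, 49, 48, 46, 5]
244 [3, 4, 44, 50, 64, 67, 68, 69, 68, 68, 65, 50, 48, 45, 5]
246 [4, 5, 49, 50, 64, 67, 68, 68, 68, 68, 65, 52, 49, 19, 4]
248 [4, 6, 49, 53, 63, 67, 67, 66, 67, 67, 65, 52, 47, 9, 5]
250 [4, 7, 48, 51, 63, 64, 67, 65, 65, 66, 62, 51, 47, 12, 5]
252 [4, 10, 48, 49, 61, 63, 64, 64, 65, 66, 59, 51, 46, 24, 5]
254 [3, 46, 48, 50, 62, 63, 63, 63, 65, 64, 54, 50, 43, 29, 10]
256 [3, 47, 50, 51, 61, 62, 62, 63, 64, 61, 49, 49, 32, 26, 5]
258 [4, 47, 48, 49, 61, 61, 62, 62, 63, 52, 49, 47, 20, 7, 3]
260 [4, 13, 45, 48, 58, 59, 60, 62, 61, 49, 48, 46, 7, 5, 4]
262 [4, 6, 9, 27, 45, 47, 54, 59, 56, 50, 49, 46, 5, 4, 4]
264 [3, 4, 5, 5, 5, 19, 42, 48, 50, 51, 50, 41, 4, 4, 4]
266 [4, 4, 4, 4, 4, 5, 6, 13, 40, 48, 49, 28, 5, 6, 5]
scene air 158 (np.float64(250.5), np.float64(225.5)) (np.float64(250.2594936708861), np.float64(225.6012658227848)) [ 0.5179 -0.0885  0.081 ] [ 0.5174 -0.0884  0.0804]
scene start 115 (np.float64(389.5), np.float64(184.5)) (np.float64(389.6608695652174), np.float64(184.80869565217392)) [0.4921 0.2494 0.076 ] [0.4912 0.2499 0.075 ]
```

View pics/crop.png

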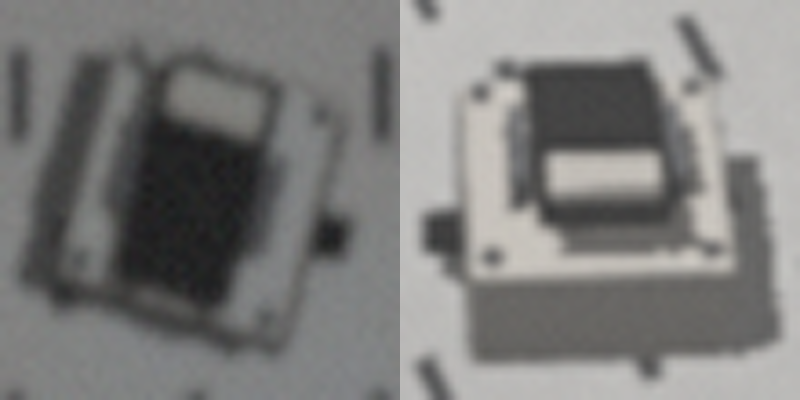

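Pad: about (289,237) in the top view and (330,229) in the scene view, at the box's far end. Next I'll triangulate it and work out the tool offsets.

```bash
cat >> h.py <<'E'
def to_tool(p):
    s=get_state(); R=cv2.Rodrigues(np.array(s["eef_rot"],float))[0]
    return R.T@(np.array(p)-np.array(s["eef_pos"]))
E
python3 - <<'E'
from h import *
np.set_printoptions(precision=4,suppress=True)
for n,px in(("top",(289,237.2)),("scene",(330,228.6))):
    c=capture(n)
    for k in range(1):
        print(n,at_z(c,px,.078),by_depth(c,px))
    r=outline_of("power_top",n)
    if r:
        ys,xs=np.nonzero(r[0]["pixels"]); print(r[0]["score"],r[0]["extent"],len(xs))
c=capture("top")
# yaw from paddle edges
a=at_z(c,(260+160*.1375,225+70*.125),.075);b=at_z(c,(260+118*.1375,225+280*.125),.06);print("yaw",np.arctan2(*(a-b)[[1,0]]))
a=at_z(c,(260+275*.1375,225+85*.125),.075);b=at_z(c,(260+225*.1375,225+300*.125),.06);print("yaw",np.arctan2(*(a-b)[[1,0]]))
E
python3 -m inch '[{"offset":[0,0,0],"delta_rot":[0,0,-0.13],"fingers":-1},{"offset":[0,0,0],"delta_rot":[0,0,-0.13],"fingers":-1}]'
python3 -c "
from h import *
print(get_state()['eef_rot'],to_tool([.574,.073,.2]))"
```

```text
top [0.5716 0.0713 0.078 ] [0.5716 0.0713 0.0779]
0.66 [284.1, 234.9, 297.2, 240.8] 101
scene [0.5767 0.07   0.078 ] [0.5763 0.0702 0.0775]
0.62 [158.4, 253.3, 178.5, 268.1] 256
yaw -0.2285927389253951
yaw -0.2593148508128061
t: 1.8
eef_pos: [0.2977, 0.6058, 0.2436]
eef_rot: [-0.302, -3.127, 0.0]
wrist_force: [-0.2, -0.2, 0.3]
opening: 0.0774
finger_force: 0.0
[-3.01980876e-01 -3.12701864e+00  5.00230937e-05] [-0.37312529 -0.47007621  0.04363382]
```

```bash
python3 -m inch '[{"offset":[-0.031,-0.039,0],"delta_rot":[0,0,0],"fingers":-1},{"offset":[-0.031,-0.039,0],"delta_rot":[0,0,0],"fingers":-1},{"offset":[-0.031,-0.039,0],"delta_rot":[0,0,0],"fingers":-1},{"offset":[-0.031,-0.039,0],"delta_rot":[0,0,0],"fingers":-1},{"offset":[-0.031,-0.039,0],"delta_rot":[0,0,0],"fingers":-1},{"offset":[-0.031,-0.039,0],"delta_rot":[0,0,0],"fingers":-1},{"offset":[-0.031,-0.039,0],"delta_rot":[0,0,0],"fingers":-1},{"offset":[-0.031,-0.039,0],"delta_rot":[0,0,0],"fingers":-1},{"offset":[-0.031,-0.039,0],"delta_rot":[0,0,0],"fingers":-1},{"offset":[-0.031,-0.039,0],"delta_rot":[0,0,0],"fingers":-1},{"offset":[-0.031,-0.039,0],"delta_rot":[0,0,0],"fingers":-1},{"offset":[-0.031,-0.039,0],"delta_rot":[0,0,0],"fingers":-1}]'
python3 -c "
from h import *
print(to_tool([.574,.0707,.125]))"
```

```text
t: 3.3
eef_pos: [0.5716, 0.0725, 0.2439]
eef_rot: [0.309, 3.126, 0.0]
wrist_force: [0.5, 0.7, -0.1]
opening: 0.0005
finger_force: 0.0
[-0.00265719 -0.00128684  0.11888019]
```

```bash
python3 -m inch '[{"offset":[-0.003,-0.001,0.04],"delta_rot":[0,0,0],"fingers":-1},{"offset":[0,0,0.04],"delta_rot":[0,0,0],"fingers":-1},{"offset":[0,0,0.034],"delta_rot":[0,0,0],"fingers":-1},{"offset":[0,0,0],"delta_rot":[0,0,0],"fingers":-1},{"offset":[0,0,0],"delta_rot":[0,0,0],"fingers":-1}]'
python3 - <<'E'
from h import *
c=capture("scene"); cv2.imwrite("pics/s1.png",cv2.resize(c["frame"][170:280,260:400,::-1],(700,550),interpolation=cv2.INTER_CUBIC))
K=c["camera_matrix"]
for z in(.104,.078): print(cv2.projectPoints(np.array([[.574,.0707,z]]),np.array(c["rvec"],float),np.array(c["tvec"],float),np.array(K,float),np.array(c["dist_coeffs"],float))[0])
E
```

```text
t: 3.92
eef_pos: [0.5743, 0.0726, 0.1313]
eef_rot: [0.308, 3.125, 0.0]
wrist_force: [0.1, 0.3, 0.7]
opening: 0.0004
finger_force: 0.0
[[[330.38530896 219.35042007]]]
[[[329.85090586 227.61418649]]]
```

View pics/s1.png

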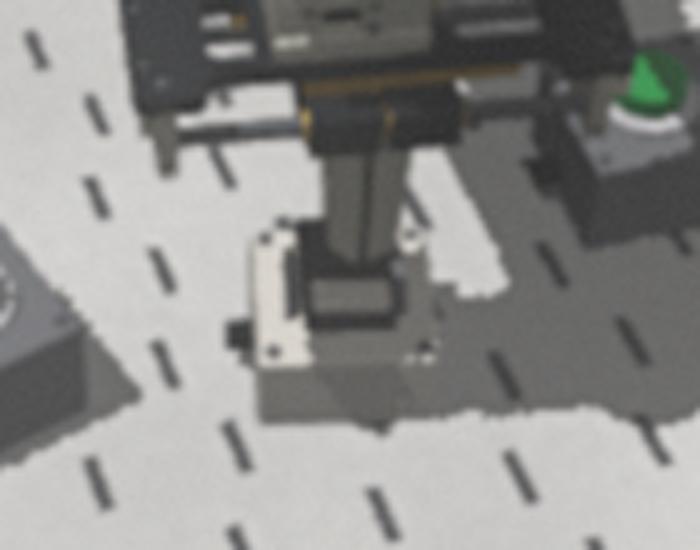

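The tips stand above the pad (tips at crop (365,260), pad at (352,293)), 2–3 mm too far to +y. I'll correct that and press.

```bash
python3 -m inch '[{"offset":[0,-0.003,0.012],"delta_rot":[0,0,0],"fingers":-1},{"offset":[0,0,0.01],"delta_rot":[0,0,0],"fingers":-1},{"offset":[0,0,0.002],"delta_rot":[0,0,0],"fingers":-1},{"offset":[0,0,0.002],"delta_rot":[0,0,0],"fingers":-1},{"offset":[0,0,0.002],"delta_rot":[0,0,0],"fingers":-1},{"offset":[0,0,0.002],"delta_rot":[0,0,0],"fingers":-1},{"offset":[0,0,0],"delta_rot":[0,0,0],"fingers":-1}]'
python3 -m inch '[{"offset":[0,0,0.002],"delta_rot":[0,0,0],"fingers":-1},{"offset":[0,0,0.002],"delta_rot":[0,0,0],"fingers":-1},{"offset":[0,0,0.001],"delta_rot":[0,0,0],"fingers":-1},{"offset":[0,0,0],"delta_rot":[0,0,0],"fingers":-1}]'
```

```text
t: 4.85
eef_pos: [0.5735, 0.0696, 0.0999]
eef_rot: [0.309, 3.126, 0.0]
wrist_force: [1.9, -1.1, 2.5]
opening: 0.0005
finger_force: 1.5
t: 5.35
eef_pos: [0.5735, 0.0696, 0.0949]
eef_rot: [0.309, 3.126, 0.0]
wrist_force: [3.3, -1.0, 4.8]
opening: 0.0003
finger_force: 2.5
```

```bash
python3 -m inch '[{"offset":[0,0,0.001],"delta_rot":[0,0,0],"fingers":-1},{"offset":[0,0,0.001],"delta_rot":[0,0,0],"fingers":-1},{"offset":[0,0,0],"delta_rot":[0,0,0],"fingers":-1}]'
python3 -m inch '[{"offset":[0,0,0.001],"delta_rot":[0,0,0],"fingers":-1},{"offset":[0,0,0],"delta_rot":[0,0,0],"fingers":-1}]'
```

```text
t: 5.72
eef_pos: [0.5734, 0.0696, 0.0927]
eef_rot: [0.309, 3.126, 0.0]
wrist_force: [3.1, -0.4, 4.4]
opening: 0.0003
finger_force: 2.3
t: 5.98
eef_pos: [0.5733, 0.0696, 0.0918]
eef_rot: [0.309, 3.126, 0.0]
wrist_force: [2.5, -0.3, 5.5]
opening: 0.0005
finger_force: 3.1
```

```bash
python3 -m inch '[{"offset":[0,0,0.001],"delta_rot":[0,0,0],"fingers":-1},{"offset":[0,0,0],"delta_rot":[0,0,0],"fingers":-1}]'
python3 -m inch '[{"offset":[0,0,0.001],"delta_rot":[0,0,0],"fingers":-1},{"offset":[0,0,0],"delta_rot":[0,0,0],"fingers":-1}]'
```

```text
t: 6.22
eef_pos: [0.5733, 0.0696, 0.091]
eef_rot: [0.309, 3.126, 0.0]
wrist_force: [0.5, -1.5, 8.5]
opening: 0.0
finger_force: 4.4
t: 6.48
eef_pos: [0.5733, 0.0697, 0.0902]
eef_rot: [0.308, 3.126, 0.0]
wrist_force: [-0.9, -1.1, 11.5]
opening: 0.0004
finger_force: 5.6
```

The force rises 3 N/mm, so the rocker is on its stop. I'll retract and move towards blue, which clears the view for a check.

```bash
python3 -m inch '[{"offset":[0,0,-0.01],"delta_rot":[0,0,0],"fingers":-1},{"offset":[0,0,-0.03],"delta_rot":[0,0,0],"fingers":-1},{"offset":[0,0,-0.03],"delta_rot":[0,0,0],"fingers":-1},{"offset":[0,0,0],"delta_rot":[0,0,0],"fingers":-1}]'
python3 -c "
from h import *
print(to_tool([.516,-.088,.16]))"
```

```text
t: 6.98
eef_pos: [0.5736, 0.0697, 0.1616]
eef_rot: [0.308, 3.124, 0.001]
wrist_force: [0.1, -0.5, -0.6]
opening: 0.0006
finger_force: 0.0
[ 0.02567195 -0.16591863  0.00145034]
```

```bash
python3 -m inch '[{"offset":[0.0065,-0.0415,0],"delta_rot":[0,0,0],"fingers":-1},{"offset":[0.0065,-0.0415,0],"delta_rot":[0,0,0],"fingers":-1},{"offset":[0.0065,-0.0415,0],"delta_rot":[0,0,0],"fingers":-1},{"offset":[0.0065,-0.0415,0],"delta_rot":[0,0,0],"fingers":-1},{"offset":[0,0,0.025],"delta_rot":[0,0,0],"fingers":-1},{"offset":[0,0,0],"delta_rot":[0,0,0],"fingers":-1},{"offset":[0,0,0],"delta_rot":[0,0,0],"fingers":-1}]'
python3 - <<'E'
from h import *
c=capture("scene"); cv2.imwrite("pics/s2.png",cv2.resize(c["frame"][170:280,215:355,::-1],(700,550),interpolation=cv2.INTER_CUBIC))
print([by_depth(c,(330,y))[2].round(3) for y in range(216,246,2)])
E
```

```text
t: 7.85
eef_pos: [0.5152, -0.0878, 0.1347]
eef_rot: [-0.308, -3.126, -0.0]
wrist_force: [0.1, 1.1, 1.5]
opening: 0.0005
finger_force: 0.0
[np.float64(0.069), np.float64(0.069), np.float64(0.068), np.float64(0.067), np.float64(0.065), np.float64(0.064), np.float64(0.064), np.float64(0.067), np.float64(0.066), np.float64(0.064), np.float64(0.061), np.float64(0.055), np.float64(0.049), np.float64(0.045), np.float64(0.04)]
```

View pics/s2.png

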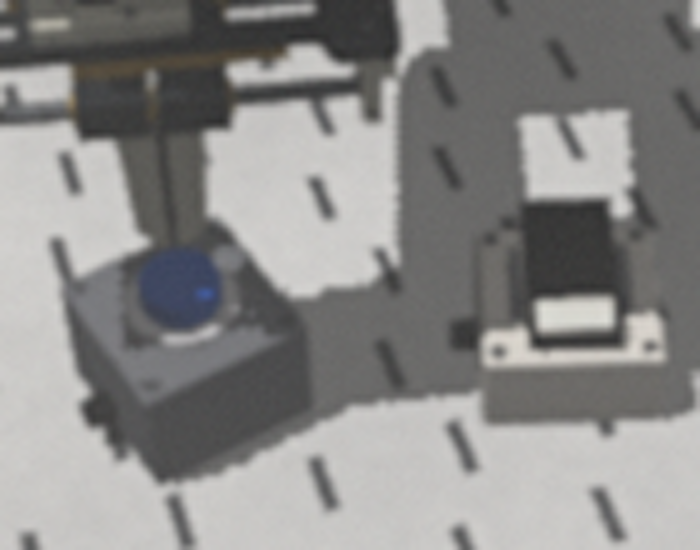

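Seen in the picture, the rocker is over with its pad low at (575,315). The tips are centred above the blue cap at (178,280), so I press blue.

```bash
python3 -m inch '[{"offset":[0,0,0.015],"delta_rot":[0,0,0],"fingers":-1},{"offset":[0,0,0.01],"delta_rot":[0,0,0],"fingers":-1},{"offset":[0,0,0.003],"delta_rot":[0,0,0],"fingers":-1},{"offset":[0,0,0.002],"delta_rot":[0,0,0],"fingers":-1},{"offset":[0,0,0.002],"delta_rot":[0,0,0],"fingers":-1},{"offset":[0,0,0.002],"delta_rot":[0,0,0],"fingers":-1},{"offset":[0,0,0],"delta_rot":[0,0,0],"fingers":-1}]'
python3 -m inch '[{"offset":[0,0,0.002],"delta_rot":[0,0,0],"fingers":-1},{"offset":[0,0,0.001],"delta_rot":[0,0,0],"fingers":-1},{"offset":[0,0,0.001],"delta_rot":[0,0,0],"fingers":-1},{"offset":[0,0,0],"delta_rot":[0,0,0],"fingers":-1}]'
```

```text
t: 8.78
eef_pos: [0.5153, -0.0881, 0.1007]
eef_rot: [0.309, 3.126, -0.0]
wrist_force: [-0.2, 1.6, 2.3]
opening: 0.0003
finger_force: 1.1
t: 9.28
eef_pos: [0.5153, -0.0881, 0.0967]
eef_rot: [0.309, 3.126, -0.0]
wrist_force: [1.1, 0.2, 2.6]
opening: 0.0006
finger_force: 1.2
```

```bash
python3 -m inch '[{"offset":[0,0,0.001],"delta_rot":[0,0,0],"fingers":-1},{"offset":[0,0,0.001],"delta_rot":[0,0,0],"fingers":-1},{"offset":[0,0,0],"delta_rot":[0,0,0],"fingers":-1}]'
python3 -m inch '[{"offset":[0,0,0.001],"delta_rot":[0,0,0],"fingers":-1},{"offset":[0,0,0],"delta_rot":[0,0,0],"fingers":-1}]'
```

```text
t: 9.65
eef_pos: [0.5153, -0.0882, 0.0947]
eef_rot: [0.309, 3.126, -0.0]
wrist_force: [1.5, 0.3, 4.6]
opening: 0.0008
finger_force: 2.2
t: 9.9
eef_pos: [0.5154, -0.0881, 0.0939]
eef_rot: [0.309, 3.126, -0.0]
wrist_force: [0.7, 0.5, 6.4]
opening: 0.0004
finger_force: 3.4
```

```bash
python3 -m inch '[{"offset":[0,0,0.001],"delta_rot":[0,0,0],"fingers":-1},{"offset":[0,0,0],"delta_rot":[0,0,0],"fingers":-1}]'
python3 -m inch '[{"offset":[0,0,-0.01],"delta_rot":[0,0,0],"fingers":-1},{"offset":[0,0,-0.03],"delta_rot":[0,0,0],"fingers":-1},{"offset":[0,0,-0.035],"delta_rot":[0,0,0],"fingers":-1},{"offset":[0,0,0],"delta_rot":[0,0,0],"fingers":-1}]'
python3 -c "
from h import *
print(to_tool([.490,.2505,.165]))"
```

```text
t: 10.15
eef_pos: [0.5154, -0.0882, 0.0931]
eef_rot: [0.309, 3.126, -0.0]
wrist_force: [0.4, 0.9, 9.3]
opening: 0.0006
finger_force: 4.5
t: 10.65
eef_pos: [0.516, -0.0884, 0.1703]
eef_rot: [0.308, 3.123, -0.001]
wrist_force: [-0.4, 0.1, -0.7]
opening: 0.0004
finger_force: 0.0
[0.09178283 0.32722671 0.00488657]
```

Blue also rose 3 N/mm against its stop, so it is home. On to green.

```bash
python3 -m inch '[{"offset":[0.0115,0.041,0],"delta_rot":[0,0,0],"fingers":-1},{"offset":[0.0115,0.041,0],"delta_rot":[0,0,0],"fingers":-1},{"offset":[0.0115,0.041,0],"delta_rot":[0,0,0],"fingers":-1},{"offset":[0.0115,0.041,0],"delta_rot":[0,0,0],"fingers":-1},{"offset":[0.0115,0.041,0],"delta_rot":[0,0,0],"fingers":-1},{"offset":[0.0115,0.041,0],"delta_rot":[0,0,0],"fingers":-1},{"offset":[0.0115,0.041,0],"delta_rot":[0,0,0],"fingers":-1},{"offset":[0.0115,0.041,0],"delta_rot":[0,0,0],"fingers":-1},{"offset":[0,0,0.038],"delta_rot":[0,0,0],"fingers":-1},{"offset":[0,0,0],"delta_rot":[0,0,0],"fingers":-1},{"offset":[0,0,0],"delta_rot":[0,0,0],"fingers":-1}]'
python3 - <<'E'
from h import *
c=capture("scene"); cv2.imwrite("pics/s3.png",cv2.resize(c["frame"][125:235,235:435,::-1],(800,440),interpolation=cv2.INTER_CUBIC))
print(by_depth(c,(250,227)))
E
```

```text
t: 12.02
eef_pos: [0.4893, 0.2512, 0.1303]
eef_rot: [-0.309, -3.126, 0.0]
wrist_force: [0.9, -0.1, 0.3]
opening: 0.0005
finger_force: 0.0
[ 0.5129342  -0.08866524  0.07123263]
```

View pics/s3.png

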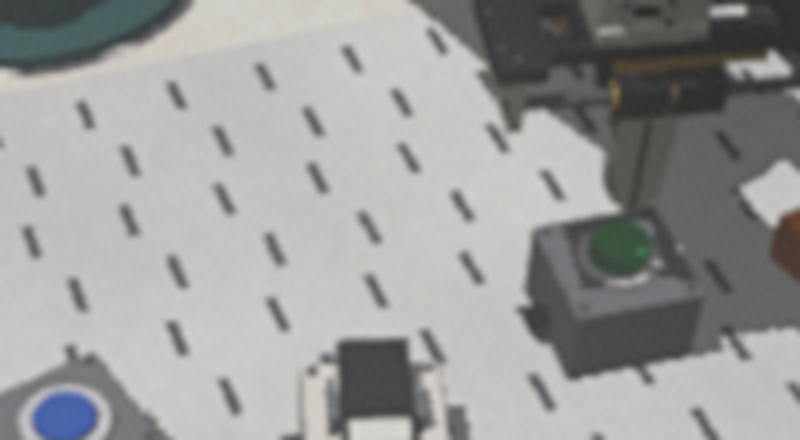

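Blue cap height reads 0.071 m, so it is in. The tips line up over the green cap at (620,240), so I press green.

```bash
python3 -m inch '[{"offset":[0,0,0.015],"delta_rot":[0,0,0],"fingers":-1},{"offset":[0,0,0.01],"delta_rot":[0,0,0],"fingers":-1},{"offset":[0,0,0.003],"delta_rot":[0,0,0],"fingers":-1},{"offset":[0,0,0.002],"delta_rot":[0,0,0],"fingers":-1},{"offset":[0,0,0.002],"delta_rot":[0,0,0],"fingers":-1},{"offset":[0,0,0.002],"delta_rot":[0,0,0],"fingers":-1},{"offset":[0,0,0.002],"delta_rot":[0,0,0],"fingers":-1},{"offset":[0,0,0],"delta_rot":[0,0,0],"fingers":-1}]'
python3 -m inch '[{"offset":[0,0,0.001],"delta_rot":[0,0,0],"fingers":-1},{"offset":[0,0,0.001],"delta_rot":[0,0,0],"fingers":-1},{"offset":[0,0,0.001],"delta_rot":[0,0,0],"fingers":-1},{"offset":[0,0,0],"delta_rot":[0,0,0],"fingers":-1}]'
python3 -m inch '[{"offset":[0,0,0.001],"delta_rot":[0,0,0],"fingers":-1},{"offset":[0,0,0],"delta_rot":[0,0,0],"fingers":-1}]'
```

```text
t: 13.08
eef_pos: [0.4893, 0.2515, 0.0936]
eef_rot: [0.309, 3.126, 0.0]
wrist_force: [-1.2, -0.9, 1.9]
opening: 0.0004
finger_force: 1.1
t: 13.58
eef_pos: [0.4892, 0.2516, 0.0906]
eef_rot: [0.309, 3.126, 0.0]
wrist_force: [-0.2, -1.5, 2.0]
opening: 0.0005
finger_force: 1.2
t: 13.82
eef_pos: [0.4892, 0.2515, 0.0898]
eef_rot: [0.309, 3.126, 0.0]
wrist_force: [-0.3, -1.0, 5.1]
opening: 0.0004
finger_force: 2.2
```

```bash
python3 -m inch '[{"offset":[0,0,0.001],"delta_rot":[0,0,0],"fingers":-1},{"offset":[0,0,0.001],"delta_rot":[0,0,0],"fingers":-1},{"offset":[0,0,0],"delta_rot":[0,0,0],"fingers":-1}]'
python3 -m inch '[{"offset":[0,0,-0.01],"delta_rot":[0,0,0],"fingers":-1},{"offset":[0,0,-0.04],"delta_rot":[0,0,0],"fingers":-1},{"offset":[0,0,-0.05],"delta_rot":[0,0,0],"fingers":-1},{"offset":[0,0,-0.05],"delta_rot":[0,0,0],"fingers":-1},{"offset":[0,0,0],"delta_rot":[0,0,0],"fingers":-1},{"offset":[0,0,0],"delta_rot":[0,0,0],"fingers":-1}]'
python3 - <<'E'
from h import *
c=capture("scene"); cv2.imwrite("pics/s4.png",c["frame"][:,:,::-1])
for p in((389,186),(250,227),(330,231)): print(by_depth(c,p))
E
```

```text
t: 14.2
eef_pos: [0.4893, 0.2516, 0.0881]
eef_rot: [0.309, 3.126, 0.0]
wrist_force: [-2.4, -1.0, 8.7]
opening: 0.0002
finger_force: 4.6
t: 14.95
eef_pos: [0.4889, 0.2515, 0.2369]
eef_rot: [-0.308, -3.126, 0.001]
wrist_force: [-0.4, 1.0, -0.4]
opening: 0.0004
finger_force: 0.0
[0.48544827 0.25247963 0.06526337]
[ 0.51240152 -0.08858695  0.07063218]
[0.57448889 0.07134526 0.06733305]
```

View pics/s4.png

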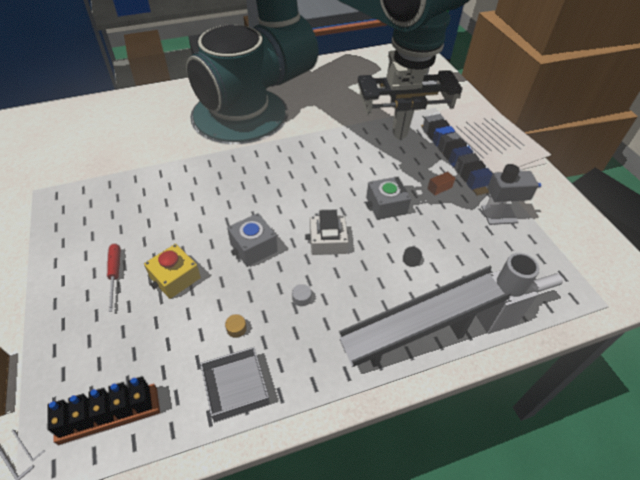

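All three controls are in: green at (389,188), blue at (251,229), rocker over at (329,230). Nothing else has moved, and the arm is clear.

```bash
python3 -c "
from bench import *
print(close_job())"
```

```text
the job is handed in; nothing more can be done
None
```

The rocker, then the blue button, then the green button were each pressed fully home, the last picture shows nothing else moved, and the job is handed in (no verdict was returned).

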